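# Reset the tripped tube roller mixer through its guarded well

## Task

The blood-tube roller mixer has tripped and needs its reset. With the fingertips, push its small sliding guard aside by the upright fin, reach down into the deep rectangular well this uncovers and press the sunken reset key fully down for about one second, then push the guard back until it is fully closed. Do not press the round key in the other well, do not shove or lift the mixer, leave the tube rack, bottle and jar where they stand, and finish clear of everything.

Things in the scene. Friction and masses are not known exactly. Their poses are not given: they have to be found in the camera images.
- mixer: white bench tube roller mixer, 260 (x) by 340 mm (y), about 4 kg, loose on rubber feet. Origin: centre of its underside, z up. Its -x side, nearer the robot, is a flat control deck, x -130 to -30 mm, top at z = 90 mm. Beyond lie rollers and tubes up to z = 98 mm and end cheeks up to 106 mm. Yaw varies by up to 0.45 rad either way
- well_mouth (a point): centre of the mouth of the deep reset well, level with the deck top (mixer frame x -80, y -40, z 90 mm), axes as the mixer's. The well is a rectangle with upright sides, 36 mm along the mixer's x and 46 mm along its y, its floor 34 mm down; it starts hidden under the guard
- reset_key_top (a point): centre of the top face of the reset key, a flat grey rectangular cap 22 mm (mixer x) by 28 mm (mixer y) in the middle of the deep well, its top 24 mm below the deck top when up
- reset_key (a joint): travel of the reset key in m: 0 up, 0.005 fully down; spring-loaded, 1.5 N to start and 5 N fully down; comes back up when let go
- guard_fin_top (a point): top centre of the upright black fin on the guard: 34 mm along the mixer's x, 8 mm thick along y, 17 mm tall above the plate. The guard plate is bare metal, 46 (x) by 58 mm (y), 3 mm thick, centred under the fin, its upper face 4.5 mm above the deck top, between two rails along y that are 5 mm wide and 6 mm tall
- guard (a joint): the sliding guard in m: 0 closed (over the reset well), growing along the mixer's +y to 0.08 fully open (over the other well); the reset well is wholly clear above 0.053. Starts at 0 to 0.012, stays where it is left; friction 1.5 N, rigid stops at both ends
- other_well_mouth (a point): centre of the mouth of the other well, round, 36 mm wide, level with the deck top (mixer frame x -80, y 40, z 90 mm); it holds a round grey start key 30 mm wide, its top 6 mm below the deck top. The open guard covers it
- start_key (a joint): travel of the round start key in m: 0 up, 0.005 fully down; it must not be pressed
- tube_rack: bystander: wire rack of capped tubes, 92 by 134 mm, 104 mm tall, loose, standing beside one end of the mixer; origin at the centre of its underside
- reagent_bottle: bystander: closed amber bottle, radius 30 mm, 130 mm tall, loose, beside one end of the mixer; origin at the centre of its underside
- sample_jar: bystander: small clear jar with a white lid, radius 25 mm, 60 mm tall, loose, near an end of the mixer; origin at the centre of its underside
- speed_knob_top (a point): top centre of a fixed black speed knob on the deck (radius 16 mm, 12 mm tall, mixer frame x -80, y -125 mm), not to be used

How it is judged:
On the way, in this order (a step that is already met when the one before it is completed fails the run):
1. the guard is pushed aside, at least 45 mm open (value of joint guard above 0.045 m), for 0.1 s.
2. the reset key is held down, at least 4 of its 5 mm, for half a second (value of joint reset_key above 0.004 m and value of joint guard above 0.02 m), for 0.5 s.
At the end, for the whole second after the job is handed in: The guard is closed to within 4 mm, both keys are up (within 1 mm), the mixer stands level within 20 mm of where it was, and rack, bottle and jar are within 20 mm of where they were (value of joint guard below 0.004 m and value of joint each of reset_key, start_key below 0.001 m and angle between mixer's own z axis and vertical below 0.03 rad and distance of each of mixer, tube_rack, reagent_bottle, sample_jar from where it was at the start of the episode below 0.02 m); the robot touches nothing.
It fails at once if the round start key is pressed by more than 2 mm (value of joint start_key above 0.002 m).
It fails at once if the mixer is shoved or lifted by more than 20 mm, or tipped (distance of mixer from where it was at the start of the episode above 0.02 m or angle between mixer's own z axis and vertical above 0.1 rad).
It fails at once if the rack, bottle or jar is moved or lifted by more than 20 mm, or tipped over (distance of any of tube_rack, reagent_bottle, sample_jar from where it was at the start of the episode above 0.02 m or angle between any of tube_rack, reagent_bottle, sample_jar's own z axis and vertical above 0.5 rad).
It also fails if it takes over 54 s, if anything falls off the work surface, if the arm or the gripper's body presses on something with over 40 N, if the wrist force passes 120 N, or if a joint passes its speed limit or range.

## Robot

A 7-joint arm with a two-finger parallel gripper is mounted at the origin on the work surface. World frame = base frame: x ahead of the robot, y to its left, z up, the work surface at z = 0. Lengths are in m, angles in rad, forces in N, time in s.
With the tool pointing down it reaches from about 0.35 to 0.9 m from the base axis. Payload 7.2 kg.
Tool frame: the origin (TCP) lies at the very end of the fingers, on their centre line; the grasp point (between the pads) lies 19 mm behind it; z points along the fingers, y is the line along which they close (so a half turn about z gives the same grasp; the last joint's range is limited). The gripper opens to 88 mm and grips with 3 to 60 N. Pads are 20 mm wide; open, the fingers measure 115 mm over their backs; the gripper's body (75 mm by 178 mm) begins 61 mm behind the grasp point.
Start: joints at [1.133, 0.411, -0.013, 1.596, 0.006, 1.134, -0.082], TCP at [0.226, -0.583, 0.223] pointing down, gripper open.
Joint ranges: [-2.95, 2.95], [-0.29, 1.99], [-1.47, 1.44], [0.14, 2.54], [-1.03, 4.17], [0.13, 1.85], [-2.86, 2.86]. Speed limits (rad/s): [2.39, 2.39, 3.01, 3.01, 3.14, 3.14, 3.14].

## Interface

Orientations are given as a unit quaternion [x, y, z, w].
In Python, from station import get_state, capture, camera_model, job_done, find_in, masks_of, pinpoint gives the robot as it stands.
- The arm moves only by the tool carry_out, never from a script. Its argument "series" is text: rows parted by semicolons, each of 7 numbers parted by spaces: the shift along the world's x, y, z in cm, then the turn, a rotation vector about the world's x, y, z in rad, then the gripper's target within -1 to 1 (fully open at 1, half-way at 0, shut at -1). In form: tx ty tz wx wy wz claw; .... A call has 1 to 8 rows; each row is the pose to reach, as a shift and turn from the pose commanded when the call began; what a row does not reach only later rows make up. A row lasts 1/10 s, in which the tool goes at most 50 mm and 8.59 degrees, less where a joint would pass 70% of its speed; a pose out of reach is approached as far as the arm can. A call with a gripper value outside its range is refused whole. The fingers move at their own pace and stop on an object; "squeeze" is the grip in N (left out, the last holds). Time passes only in rows, so rows that repeat a pose let the fingers close. It gives the time, the measured TCP pose, the force, the opening and the grip force at its end, in the units of the state.
- get_state(): the state, without advancing time (a new reading comes with each control period).
- capture(name): name is "side" or "top" or "wrist"; returns (picture, depth): 420x560x3 uint8, red, green, blue; 420x560 float32, m along the optical axis (not along the pixel's ray), 0 where there is no reading.
- camera_model(name): a dict with "fx", "fy", "cx", "cy" (pixels), "rvec" (rotation vector, rad) and "tvec" (3), from world to camera coordinates, as OpenCV has them. Camera axes: x right, y down, z forward; pixel columns grow to the right and rows downward; lengths in m; the calibration is good to about 2 mm. A picture is of the moment at which its call begins: read the wrist's pose just before it. camera_model takes no time and is no camera call; for the wrist camera it gives the pose at the moment of the call.
- job_done(): hands the job in; it is judged then, once.
Trained networks look in the newest picture that a camera, given by its name, has taken for a name from the list of things; names that differ only in an ending like _2 or _b are one class to them, and where a whole thing is asked for, a point or a joint stands for the part that bears it (a point fixed in the world has none). Each returns a list of dicts, best first, with "score" (0 to 1); they miss things now and then, are a little off and sometimes report something else, mostly with a low value. They report only what shows in the picture. A call takes as long as a camera call.
- find_in(query, camera): "extent" ([left, top, width, height] in pixels, round what is visible of it).
- masks_of(query, camera): "region" (420x560 bool, what is visible of it) and "extent" ([left, top, width, height] in pixels, round what is visible of it).
- pinpoint(query, camera): "pixel" ([column, row] in pixels: a listed point, or the origin of a listed thing).
The state is a dict: "clock": time; "q": joint angles; "qvel": joint speeds; "joint_torque": joint torques, N m; "eef_pos": TCP position; "ee_rot": TCP orientation; "wrist_force": force on the tool from outside, world axes, zero at the start; "moment": the same for the moment, N m; "width": finger opening in m; "finger_force": force on a finger pad.
Only numpy, scipy, OpenCV 4.12 (cv2) and the standard library are available. Lean on these libraries where they do the work, as an engineer would, in place of code of your own. Each camera call takes 0.05 s, during which the arm holds its last target. There are 200 camera calls.

## Working session

There is one attempt and no reset: what is moved stays moved. The work goes in short steps, Python scripts to look and compute and a tool call to move; the robot and the scene stay as the last step left them, time stands still between calls to the robot, and variables do not carry over. Pictures are saved under pics/ and viewed, at most 10 in all, crops included, and the job is handed in when it is done.

Besides the shell and the picture viewer there is one more tool, called in YAML: its name, and indented under it one key for each argument. carry_out: Moves the arm, as the interface text tells. Its arguments: {"type":"object","properties":{"series":{"type":"string"},"squeeze":{"type":"number"}},"required":["series"]}

```bash
mkdir -p pics; cat > h.py <<'E'
import numpy as np, cv2
from station import *
def cam(n):
    m=camera_model(n); R=cv2.Rodrigues(np.array(m["rvec"],float))[0]; return m,R,np.array(m["tvec"],float).ravel()
def unproj(n,u,v,d,c=None):
    m,R,t=c or cam(n); p=np.stack([(u-m["cx"])/m["fx"]*d,(v-m["cy"])/m["fy"]*d,d],-1); return (p-t)@R
def at_z(n,u,v,z,c=None):
    m,R,t=c or cam(n); r=np.array([(u-m["cx"])/m["fx"],(v-m["cy"])/m["fy"],1])@R; o=-t@R; return o+r*(z-o[2])/r[2]
E
python3 - <<'E'
from h import *
s=get_state(); print(s)
np.set_printoptions(precision=4,suppress=True)
for n in ["top","side"]:
    im,d=capture(n); cv2.imwrite(f"pics/{n}0.png",im[:,:,::-1])
    c=cam(n); print(n,"campos",-c[2]@c[1])
    for q in ["mixer","guard_fin_top","speed_knob_top","other_well_mouth","well_mouth","tube_rack","reagent_bottle","sample_jar"]:
        for r in pinpoint(q,n)[:2]:
            u,v=r["pixel"]; dd=d[int(np.clip(v,0,419)),int(np.clip(u,0,559))]
            print(q,round(r["score"],2),np.round([u,v],1),unproj(n,u,v,dd,c))
E
```

```text
{'clock': 0.0, 'q': array([ 1.13280475,  0.41187275, -0.01269363,  1.59700727,  0.00557332,
        1.13431658, -0.08219871]), 'qvel': array([-4.54480526e-04, -8.99608263e-04,  2.02064699e-05,  1.83868511e-04,
       -7.39505221e-04,  1.77642508e-03,  1.32071804e-03]), 'joint_torque': array([-1.91498273e-06, -5.87948799e+01,  6.42334186e-01, -2.91077346e+01,
       -5.37377223e-02,  1.82820327e-02,  1.26811838e-04]), 'eef_pos': array([ 0.2256687 , -0.58230674,  0.22184115]), 'ee_rot': array([ 9.82955334e-01,  1.83842856e-01, -1.90380272e-04, -7.60905597e-04]), 'wrist_force': array([ 0.65072112, -0.8766409 ,  0.22279627]), 'moment': array([ 0.0319261 , -0.01273353, -0.00841288]), 'finger_force': 0.0, 'width': 0.08762901842876537}
top campos [0.4022 0.0472 1.0767]
mixer 0.76 [304.4 220.1] [ 0.5603 -0.0639  0.0888]
mixer 0.55 [297.6 245.2] [ 0.4951 -0.0472  0.0838]
guard_fin_top 0.64 [322.7 245.9] [ 0.494  -0.111   0.0926]
speed_knob_top 0.55 [359.4 238.1] [ 0.5157 -0.2049  0.0989]
speed_knob_top 0.32 [294.4 245.6] [ 0.4937 -0.0389  0.0848]
other_well_mouth 0.82 [298.9 243.8] [ 0.499  -0.0508  0.0817]
tube_rack 0.63 [407.9 244. ] [ 0.5102 -0.3553  0.0348]
reagent_bottle 0.6 [204.8 251. ] [0.4729 0.1869 0.1069]
sample_jar 0.51 [375.2 185. ] [ 0.6724 -0.2673  0.0423]
side campos [0.1322 0.9532 0.6943]
mixer 0.68 [307.5 222.1] [0.5127 0.0473 0.0909]
guard_fin_top 0.78 [339.4 187.2] [ 0.5107 -0.159   0.0914]
guard_fin_top 0.69 [305.9 223. ] [0.5128 0.0565 0.0934]
speed_knob_top 0.94 [347.1 174.6] [ 0.5203 -0.2453  0.0903]
other_well_mouth 0.93 [330.7 207.8] [ 0.4942 -0.0565  0.0831]
other_well_mouth 0.36 [290.3 293.5] [0.4691 0.2259 0.02  ]
well_mouth 0.76 [342.8 195.3] [ 0.4839 -0.1134  0.095 ]
tube_rack 0.92 [362.7 189.4] [ 0.4541 -0.1897  0.0848]
tube_rack 0.37 [352.  174.6] [ 0.5091 -0.2559  0.0884]
reagent_bottle 0.95 [292.6 294. ] [0.4632 0.2267 0.0215]
```

```bash
python3 - <<'E'
import cv2
im=cv2.imread("pics/top0.png")[150:330,170:440]; cv2.imwrite("pics/t1.png",cv2.resize(im,(800,533),interpolation=cv2.INTER_CUBIC))
E
```

```text
(no output)
```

View pics/t1.png

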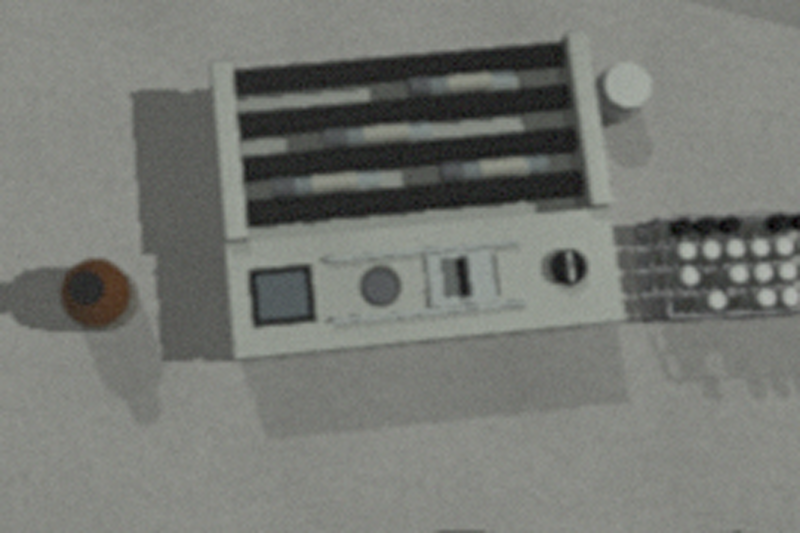

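View pics/side0.png

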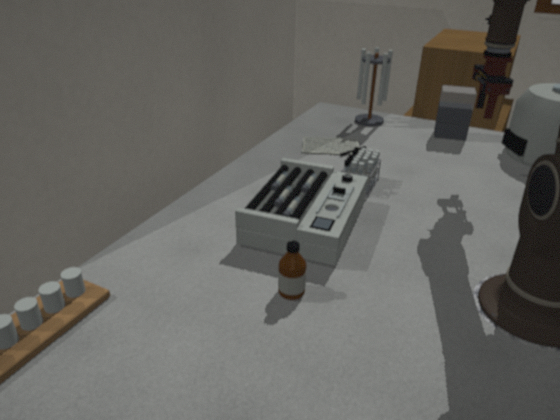

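The top crop shows the knob at about (362,240), start key (299,246), fin (326,243) and front deck corners (250,270) and (381,258) in full-picture pixels. The rack is off the −y end and the bottle off the +y end.

```bash
python3 - <<'E'
from h import *
np.set_printoptions(precision=4,suppress=True)
c=cam("top"); s=2.963
P=[((568,267),.102,(-80,-125)),((381,286),.085,(-80,40)),((236,357),.09,(-130,170)),((626,320),.09,(-130,-170))]
W=np.array([at_z("top",170+u/s-.5*0,150+v/s,z,c) for (u,v),z,_ in P]); M=np.array([m for *_,m in P])/1000.
print(W)
a=M-M.mean(0); b=(W-W.mean(0))[:,:2]
yaw=np.arctan2((a[:,0]*b[:,1]-a[:,1]*b[:,0]).sum(),(a*b).sum())
R=np.array([[np.cos(yaw),-np.sin(yaw)],[np.sin(yaw),np.cos(yaw)]]); t=W.mean(0)[:2]-R@M.mean(0)
print(yaw,t,"res",W[:,:2]-(M@R.T+t))
f=at_z("top",170+462/s,150+277/s,.1115,c); print("fin",f,(f[:2]-t)@R)
print("well",R@[-.08,-.04]+t)
m,Rw,tw=cam("wrist"); st=get_state(); from scipy.spatial.transform import Rotation as Ro
Rt=Ro.from_quat(st["ee_rot"]).as_matrix(); print("wristcam in tool",(-tw@Rw-st["eef_pos"])@Rt, "axes",Rw@Rt, m["fx"])
print(Rt)
E
```

```text
[[ 0.5103 -0.2099  0.102 ]
 [ 0.4916 -0.0497  0.085 ]
 [ 0.4278  0.0741  0.09  ]
 [ 0.4667 -0.2628  0.09  ]]
0.11554302442328387 [ 0.576  -0.0788] res [[-0.0006  0.0024]
 [-0.0003 -0.0014]
 [ 0.0006 -0.0009]
 [ 0.0003 -0.0001]]
fin [ 0.4985 -0.1162  0.1115] [-0.0813 -0.0281]
well [ 0.5011 -0.1278]
wristcam in tool [ 0.0753 -0.0018 -0.1618] axes [[ 0.      1.      0.0012]
 [-0.9616  0.0004 -0.2744]
 [-0.2744 -0.0011  0.9616]] 290.7380334358633
[[ 0.9324  0.3614  0.    ]
 [ 0.3614 -0.9324 -0.0001]
 [-0.      0.0001 -1.    ]]
```

carry_out:
  series: "27.4 46 3 0 0 -0.255 -1;27.4 46 3 0 0 -0.255 -1;27.4 46 3 0 0 -0.255 -1;27.4 46 3 0 0 -0.255 -1;27.4 46 3 0 0 -0.255 -1;27.4 46 3 0 0 -0.255 -1;27.4 46 3 0 0 -0.255 -1;27.4 46 3 0 0 -0.255 -1"
  squeeze: 20

```text
clock: 1.7
eef_pos: [0.431, -0.2379, 0.2456]
ee_rot: [0.998, 0.057, 0.0, 0.0]
wrist_force: [1.2, -0.3, 0.6]
width: 0.0274
finger_force: 0.0
```

carry_out:
  series: "6 11 -2 0 0 0 -1;6 11 -2 0 0 0 -1;6 11 -2 0 0 0 -1;6 11 -2 0 0 0 -1;6 11 -2 0 0 0 -1"

```text
clock: 2.2
eef_pos: [0.4902, -0.1297, 0.225]
ee_rot: [0.998, 0.058, -0.0, 0.0]
wrist_force: [-0.1, -0.7, 0.7]
width: 0.0004
finger_force: 0.0
```

```bash
python3 - <<'E'
from h import *
np.set_printoptions(precision=4,suppress=True)
s=get_state();print(s["clock"],s["eef_pos"],s["ee_rot"],s["width"],s["wrist_force"])
c=cam("wrist"); im,d=capture("wrist"); cv2.imwrite("pics/w1.png",cv2.resize(im[:,:,::-1],(800,600)))
np.savez("w1.npz",d=d,R=c[1],t=c[2],k=[c[0][x] for x in ("fx","fy","cx","cy")])
for q,z in [("guard_fin_top",.1115),("speed_knob_top",.102),("other_well_mouth",.09),("start_key",.084)]:
    for r in pinpoint(q,"wrist")[:2]:
        u,v=r["pixel"]; print(q,round(r["score"],2),np.round([u,v],1),at_z("wrist",u,v,z,c),d[int(np.clip(v,0,419)),int(np.clip(u,0,559))])
E
```

```text
2.2 [ 0.4902 -0.1297  0.225 ] [ 0.9983  0.0579 -0.0002  0.0001] 0.00037461904371776717 [-0.0614 -0.6505  0.723 ]
guard_fin_top 0.57 [269.9 191.7] [ 0.5008 -0.1165  0.1115] 0.28215972
speed_knob_top 0.84 [362.7 191.4] [ 0.5097 -0.2088  0.102 ] 0.28991944
other_well_mouth 0.95 [203.3 191.9] [ 0.4876 -0.0471  0.09  ] 0.3090995Traceback (most recent call last):
  File "<stdin>", line 7, in <module>
ValueError: it knows: guard_fin_top, mixer, other_well_mouth, reagent_bottle, reset_key_top, sample_jar, speed_knob_top, tube_rack, well_mouth
```

View pics/w1.png

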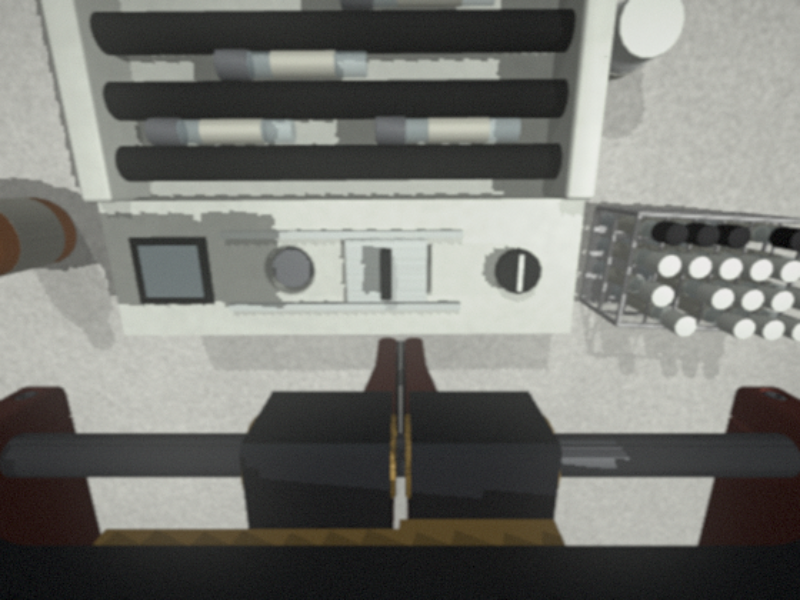

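The wrist view shows the fin at (385,273), start key (290,270), knob (518,271), and front deck corners (123,333) and (572,333) in the scaled picture. The closed fingertips sit at about (400,345).

```bash
python3 - <<'E'
from h import *
np.set_printoptions(precision=4,suppress=True)
c=cam("wrist"); s=800/560
P=[((518,271),.102,(-80,-125)),((291,269),.085,(-80,40)),((123,334),.09,(-130,170)),((573,334),.09,(-130,-170))]
W=np.array([at_z("wrist",u/s,v/s,z,c) for (u,v),z,_ in P]); M=np.array([m for *_,m in P])/1000.
a=M-M.mean(0); b=(W-W.mean(0))[:,:2]
yaw=np.arctan2((a[:,0]*b[:,1]-a[:,1]*b[:,0]).sum(),(a*b).sum())
R=np.array([[np.cos(yaw),-np.sin(yaw)],[np.sin(yaw),np.cos(yaw)]]); t=W.mean(0)[:2]-R@M.mean(0)
print(yaw,t,"res",W[:,:2]-(M@R.T+t))
f=at_z("wrist",385/s,273/s,.1115,c); print("fin",f,(f[:2]-t)@R)
_,d=capture("wrist")
vv,uu=np.mgrid[0:420,0:560]; p=unproj("wrist",uu,vv,d,c)
mp=(p[...,:2]-t)@R
k=(abs(mp[...,0]+.045)<.012)&(abs(mp[...,1])<.15)&(d>0)&(abs(p[...,2]-.09)<.02)
print("deck z",np.median(p[...,2][k]),k.sum())
k=(abs(mp[...,0]+.08)<.025)&(abs(mp[...,1]+.03)<.05)&(p[...,2]>.104)&(p[...,2]<.13)
print("fin pts",k.sum(),mp[k].min(0),mp[k].max(0),mp[k].mean(0),np.median(p[...,2][k]))
eef=get_state()["eef_pos"]
for n,q in [("pushstart",(-.08,-.056)),("well",(-.08,-.04)),("pushend",(-.08,.015)),("closestart",(-.08,.065)),("closeend",(-.08,-.0225))]:
    w=R@q+t; print(n,w,"shift cm",(w-eef[:2])*100)
E
```

```text
0.11646807754418907 [ 0.5748 -0.0783] res [[ 0.0009  0.0015]
 [-0.0005  0.0001]
 [ 0.0003  0.0011]
 [-0.0006 -0.0027]]
fin [ 0.501  -0.1177  0.1115] [-0.0779 -0.0306]
deck z 0.0900043437357919 7140
fin pts 282 [-0.0964 -0.0322] [-0.0625 -0.0245] [-0.0787 -0.0286] 0.11119168722829187
pushstart [ 0.5019 -0.1432] shift cm [ 1.2012 -1.2112]
well [ 0.5    -0.1273] shift cm [1.0152 0.3779]
pushend [ 0.4936 -0.0727] shift cm [0.3761 5.8407]
closestart [ 0.4878 -0.023 ] shift cm [-0.2049 10.8068]
closeend [ 0.498  -0.1099] shift cm [0.8119 2.1161]
```

carry_out:
  series: "1.2 -1.2 0 0 0 0 -1;1.2 -1.2 -4 0 0 0 -1;1.2 -1.2 -8 0 0 0 -1;1.2 -1.2 -11 0 0 0 -1;1.2 -1.2 -12.4 0 0 0 -1;1.2 -1.2 -12.4 0 0 0 -1;1.2 -1.2 -12.4 0 0 0 -1;1.2 -1.2 -12.4 0 0 0 -1"

```text
clock: 3.25
eef_pos: [0.503, -0.1422, 0.1023]
ee_rot: [0.998, 0.057, 0.001, 0.0]
wrist_force: [-0.9, 0.3, 0.7]
width: 0.0004
finger_force: 0.0
```

carry_out:
  series: "-0.1 1 -0.2 0 0 0 -1;-0.25 2.1 -0.2 0 0 0 -1;-0.4 3.2 -0.2 0 0 0 -1;-0.5 4.3 -0.2 0 0 0 -1;-0.63 5.4 -0.2 0 0 0 -1;-0.75 6.4 -0.2 0 0 0 -1;-0.84 7.1 -0.2 0 0 0 -1;-0.84 7.1 -0.2 0 0 0 -1"

```text
clock: 4.05
eef_pos: [0.4936, -0.0691, 0.0989]
ee_rot: [0.998, 0.058, -0.0, -0.0]
wrist_force: [0.4, -0.4, -0.7]
width: 0.0003
finger_force: 0.0
```

carry_out:
  series: "0 0 0 0 0 0 -1;0.1 -0.8 0 0 0 0 -1;0.1 -0.8 3 0 0 0 -1;0.3 -2.5 5 0 0 0 -1;0.64 -5.5 5 0 0 0 -1;0.64 -5.5 5 0 0 0 -1;0.64 -5.5 5 0 0 0 -1"

```text
clock: 4.75
eef_pos: [0.4998, -0.1269, 0.1487]
ee_rot: [0.998, 0.056, -0.0, -0.0]
wrist_force: [0.5, 0.5, -0.3]
width: 0.0004
finger_force: 0.0
```

```bash
python3 - <<'E'
from h import *
np.set_printoptions(precision=4,suppress=True)
s=get_state();print(s["clock"],s["eef_pos"],s["ee_rot"],s["wrist_force"])
c=cam("wrist"); im,d=capture("wrist"); cv2.imwrite("pics/w2.png",cv2.resize(im[:,:,::-1],(800,600)))
for q,z in [("guard_fin_top",.1115),("speed_knob_top",.102),("well_mouth",.09),("reset_key_top",.066)]:
    for r in pinpoint(q,"wrist")[:1]:
        u,v=r["pixel"]; print(q,round(r["score"],2),np.round([u,v],1),at_z("wrist",u,v,z,c))
E
```

```text
4.75 [ 0.4998 -0.1269  0.1487] [ 0.9984  0.056  -0.0003 -0.0001] [ 0.511   0.4767 -0.3286]
guard_fin_top 0.84 [179.  231.9] [ 0.4908 -0.0517  0.1115]
speed_knob_top 0.91 [392.1 226.9] [ 0.5091 -0.2096  0.102 ]
well_mouth 0.67 [284.2 221.1] [ 0.5005 -0.1281  0.09  ]
reset_key_top 0.77 [280.2 217.3] [ 0.4956 -0.1255  0.066 ]
```

View pics/w2.png

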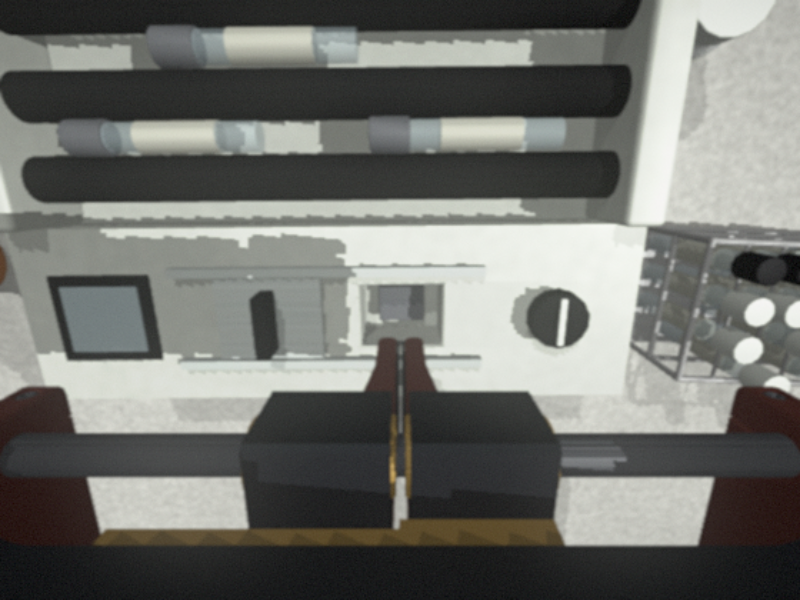

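The guard is open: the fin is at (262,325) and the well at (402,315). The fingers are over the well, so I go down.

carry_out:
  series: "0.05 -0.1 -3 0 0 0 -1;0.05 -0.1 -5 0 0 0 -1;0.05 -0.1 -6.5 0 0 0 -1;0.05 -0.1 -7.5 0 0 0 -1;0.05 -0.1 -7.9 0 0 0 -1;0.05 -0.1 -7.9 0 0 0 -1;0.05 -0.1 -7.9 0 0 0 -1"

```text
clock: 5.7
eef_pos: [0.5012, -0.1266, 0.0706]
ee_rot: [0.998, 0.057, 0.0, 0.0]
wrist_force: [-0.9, -0.5, 0.0]
width: 0.0006
finger_force: 0.0
```

carry_out:
  series: "0 0 -0.4 0 0 0 -1;0 0 -0.7 0 0 0 -1;0 0 -0.9 0 0 0 -1;0 0 -1 0 0 0 -1;0 0 -1 0 0 0 -1"

```text
clock: 6.2
eef_pos: [0.5016, -0.1268, 0.0612]
ee_rot: [0.998, 0.057, 0.001, 0.0]
wrist_force: [-2.2, -0.1, 11.8]
width: 0.0005
finger_force: 6.2
```

carry_out:
  series: "0 0 0 0 0 0 -1;0 0 0 0 0 0 -1;0 0 0 0 0 0 -1;0 0 0 0 0 0 -1;0 0 0 0 0 0 -1;0 0 0 0 0 0 -1;0 0 0 0 0 0 -1;0 0 0 0 0 0 -1"

```text
clock: 7.0
eef_pos: [0.5016, -0.1268, 0.0612]
ee_rot: [0.998, 0.057, 0.001, 0.0]
wrist_force: [-2.1, 1.2, 11.7]
width: 0.0005
finger_force: 6.2
```

carry_out:
  series: "0 0 0 0 0 0 -1;0 0 0 0 0 0 -1;0 0 1 0 0 0 -1;0 0 4 0 0 0 -1;0 0 8 0 0 0 -1;0 0 8 0 0 0 -1;0 0 8 0 0 0 -1"

```text
clock: 7.7
eef_pos: [0.5009, -0.1268, 0.1408]
ee_rot: [0.998, 0.057, 0.001, 0.0]
wrist_force: [0.1, -0.3, -0.8]
width: 0.0005
finger_force: 0.0
```

carry_out:
  series: "-0.6 5 1 0 0 0 -1;-1.3 10.4 1 0 0 0 -1;-1.3 10.4 0 0 0 0 -1;-1.3 10.4 -2 0 0 0 -1;-1.3 10.4 -3.5 0 0 0 -1;-1.3 10.4 -4.1 0 0 0 -1;-1.3 10.4 -4.1 0 0 0 -1"

```text
clock: 8.4
eef_pos: [0.4865, -0.023, 0.0974]
ee_rot: [0.998, 0.057, -0.002, -0.0]
wrist_force: [-0.1, 0.3, 0.0]
width: 0.0006
finger_force: 0.0
```

carry_out:
  series: "0.1 -1 0.2 0 0 0 -1;0.25 -2.1 0.2 0 0 0 -1;0.4 -3.3 0.2 0 0 0 -1;0.55 -4.5 0.2 0 0 0 -1;0.7 -5.7 0.2 0 0 0 -1;0.85 -6.9 0.2 0 0 0 -1;0.98 -8 0.2 0 0 0 -1;1 -8.3 0.2 0 0 0 -1"

```text
clock: 9.2
eef_pos: [0.498, -0.1074, 0.101]
ee_rot: [0.998, 0.056, 0.0, 0.0]
wrist_force: [0.0, 1.3, 1.1]
width: 0.0006
finger_force: 0.8
```

carry_out:
  series: "0.02 -0.2 0 0 0 0 -1;0.04 -0.35 0 0 0 0 -1;0.04 -0.35 0 0 0 0 -1"

```text
clock: 9.5
eef_pos: [0.498, -0.109, 0.1009]
ee_rot: [0.998, 0.058, -0.0, 0.0]
wrist_force: [-0.6, 0.3, -0.4]
width: 0.0004
finger_force: 0.1
```

Not at the stop yet; creeping until the force rises.

carry_out:
  series: "0.01 -0.1 0 0 0 0 -1;0.02 -0.15 0 0 0 0 -1;0.02 -0.15 0 0 0 0 -1"

```text
clock: 9.8
eef_pos: [0.4982, -0.1105, 0.1009]
ee_rot: [0.998, 0.058, -0.0, -0.0]
wrist_force: [0.4, 1.2, 0.2]
width: 0.0004
finger_force: 0.7
```

carry_out:
  series: "0.01 -0.08 0 0 0 0 -1;0.02 -0.15 0 0 0 0 -1;0.02 -0.15 0 0 0 0 -1"

```text
clock: 10.1
eef_pos: [0.4984, -0.1123, 0.1009]
ee_rot: [0.998, 0.057, -0.0, 0.0]
wrist_force: [0.1, 0.7, 0.0]
width: 0.0004
finger_force: 0.6
```

carry_out:
  series: "0.01 -0.1 0 0 0 0 -1;0.02 -0.2 0 0 0 0 -1;0.02 -0.2 0 0 0 0 -1"

```text
clock: 10.4
eef_pos: [0.4987, -0.1143, 0.101]
ee_rot: [0.998, 0.057, -0.0, 0.0]
wrist_force: [-0.4, 1.8, -0.6]
width: 0.0008
finger_force: 0.8
```

carry_out:
  series: "0.01 -0.1 0 0 0 0 -1;0.02 -0.2 0 0 0 0 -1;0.02 -0.2 0 0 0 0 -1"

```text
clock: 10.7
eef_pos: [0.4987, -0.1144, 0.101]
ee_rot: [0.998, 0.058, -0.0, -0.001]
wrist_force: [-1.6, 6.5, 1.1]
width: 0.0007
finger_force: 3.6
```

The guard is at the stop: force has risen and motion has ceased. Backing off and lifting clear.

carry_out:
  series: "-0.1 1 0 0 0 0 -1;-0.1 1 0 0 0 0 -1;-0.1 1 4 0 0 0 -1;-0.1 1 8 0 0 0 -1;-0.1 1 12 0 0 0 -1;-0.1 1 12 0 0 0 -1;-0.1 1 12 0 0 0 -1"

```text
clock: 11.4
eef_pos: [0.4984, -0.1067, 0.2218]
ee_rot: [0.998, 0.057, 0.001, 0.001]
wrist_force: [0.0, -0.4, -0.4]
width: 0.0005
finger_force: 0.0
```

```bash
python3 - <<'E'
from h import *
np.set_printoptions(precision=4,suppress=True)
s=get_state();print(s["clock"],s["eef_pos"],s["wrist_force"])
c=cam("wrist"); im,d=capture("wrist"); cv2.imwrite("pics/w3.png",cv2.resize(im[:,:,::-1],(800,600)))
t=np.array([.5748,-.0783]);y=.1165;R=np.array([[np.cos(y),-np.sin(y)],[np.sin(y),np.cos(y)]])
vv,uu=np.mgrid[0:420,0:560]; p=unproj("wrist",uu,vv,d,c); mp=(p[...,:2]-t)@R
k=(abs(mp[...,0]+.08)<.025)&(abs(mp[...,1]+.03)<.05)&(p[...,2]>.104)&(p[...,2]<.13)
print("fin",k.sum(),mp[k].min(0),mp[k].max(0))
for q,z in [("speed_knob_top",.102),("other_well_mouth",.09)]:
    for r in pinpoint(q,"wrist")[:1]: print(q,at_z("wrist",*r["pixel"],z,c))
E
```

```text
11.4 [ 0.4984 -0.1067  0.2218] [ 0.005  -0.4255 -0.417 ]
fin 288 [-0.0961 -0.0412] [-0.0622 -0.0334]
speed_knob_top [ 0.5113 -0.2099  0.102 ]
other_well_mouth [ 0.4884 -0.0449  0.09  ]
```

View pics/w3.png

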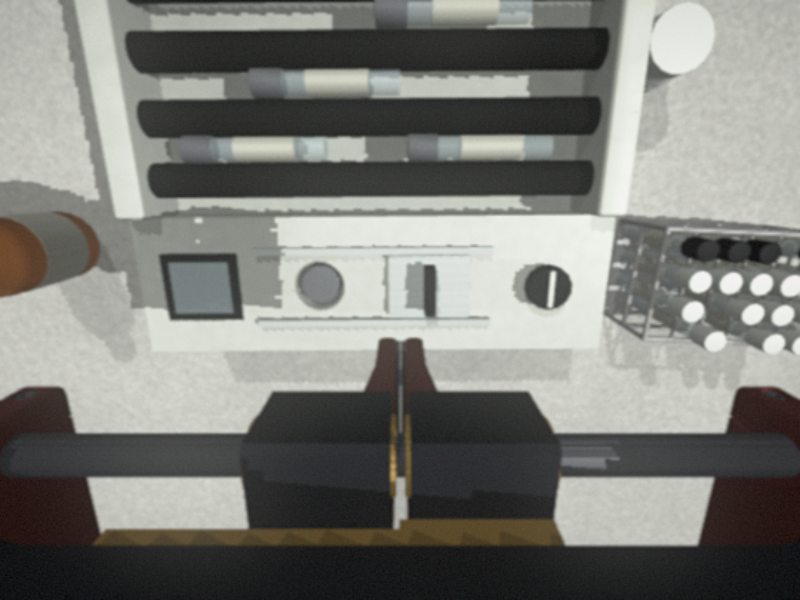

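The guard is closed: the fin is at (431,290), 85 mm from the knob as it should be when shut. Nothing else has moved and the arm is clear, so I hand in.

```bash
python3 -c "
from station import *
print(job_done())"
```

```text
the job is handed in; nothing more can be done
None
```

I pushed the guard open, held the reset key fully down for about one second, closed the guard to its stop and handed the job in with the arm clear; the verdict was not shown to me.

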